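# Clear the latch channel and snap the strap latch shut

### The job

A loose steel post has been left standing in the channel of the latch fixture: take it out and stand it in the empty socket of the post board. Then close the strap latch: lift the folded-back strap and leave it standing upright on its stiff hinge, let go, take it from the other side and push it down between the catch cheeks until it snaps under the sprung noses and lies fully home. Press it shut with under 45 N, keep the post upright and leave the other things where they are.

Things in the scene. Friction and masses are not known exactly. Their poses are not given: they have to be found in the camera images.
- fixture: Aluminium latch fixture fixed to the bench, base 120 (x) by 185 (y) by 20 mm. Origin on the bench under the hinge; hinge axis along x, 55 mm up; -y points along the channel to the catch, +y to the folded-back strap. Channel 36 mm wide between 10 mm thick rails, y -104 to -42, floor z 20, rail tops z 57. Rails and cheeks keep fingers that hold the strap's sides from following it down.
- strap (a joint): Strap angle, rad: 0 = closed, level, fully home (towards fixture -y); 1.57 = upright; about 3 = folded back level to +y. The hinge is stiff (0.16 N m): the strap stays where it is left. Lowered gently it comes to lie on the noses at about 0.17; from there some 6 to 15 N down at the pressing point snap it home.
- strap_grip (a point): Centre of the steel strap 108 mm from the hinge, where its sides can be pinched. The strap is a flat bar 30 mm wide (along the hinge axis), 8 mm thick, running from 8 to 135 mm from the hinge.
- strap_press (a point): Point on the strap's outer face (upper face when closed, at z 59 mm then), 88 mm from the hinge on its midline, for pressing it home between rails and catch.
- post: Loose plain steel post, diameter 16 mm, 90 mm long, standing upright in the channel of the fixture at the start (underside 20 mm over the bench, top at 110 mm). Origin at the centre of its underside, z up along it. About 140 g.
- board: Aluminium post board 130 by 130 by 30 mm fixed to the bench, origin at the centre of its underside. Three fixed steel posts, diameter 16, tops 80 mm over the bench, at (35,35), (35,-35), (-35,35) mm; the fourth corner (-35,-35) has the empty socket.
- socket (a point): Centre of the mouth of the empty socket, 30 mm above the bench: a round blind hole 19 mm in diameter, 20 mm deep (floor 10 mm above the bench), slightly chamfered.
- jar: Bystander: white jar, diameter 56, height 80 mm; origin under its centre.
- bottle: Bystander: clear bottle, diameter 64, height 150 mm; origin under its centre.
- die: Bystander: dark steel block 70 by 50 by 35 mm; origin under its centre.
- collar: Bystander: steel collar, outer diameter 40, height 14 mm; origin under its centre.
- wrench: Bystander: wrench lying flat; origin under its middle.
- wellplate: Bystander: white well plate 85 by 127 by 14 mm; origin under its centre.
- catch (a point): Middle of the catch gap, 66 mm above the bench, 119 mm from the hinge. Two cheeks 34 mm apart, each 26 (x) by 22 (y) mm, tops 84 mm over the bench, each with a sprung round nose (radius 8 mm) standing 4.5 mm out into the gap; the strap must go below the noses.

How it is judged:
By the outcome, as a careful person would: the job done as asked, in the order asked, and still so for the second after the job is handed in, with the robot touching nothing.
It also fails if it takes over 64 s, if anything falls off the work surface, if the arm or the gripper's body presses on something with over 40 N, if the wrist force passes 120 N, or if a joint passes its speed limit or range.

### The arm

A 6-joint arm with a two-finger parallel gripper is mounted at the origin on the work surface. World frame = base frame: x ahead of the robot, y to its left, z up, the work surface at z = 0. Lengths are in m, angles in rad, forces in N, time in s.
With the tool pointing down it reaches from about 0.35 to 0.775 m from the base axis. Payload 7.3 kg.
Tool frame: the origin (TCP) lies at the centre of the arm's flange, where the gripper is bolted on; the fingertips stand 178 mm ahead of it and the grasp point (between the pads) lies 159 mm ahead of it; z points along the fingers, y is the line along which they close (so a half turn about z gives the same grasp; the last joint's range is limited). The gripper opens to 92 mm and grips with 3 to 60 N. Pads are 19 mm wide; open, the fingers measure 130 mm over their backs; the gripper's body (75 mm by 190 mm) begins 47 mm behind the grasp point.
Start: joints at [-1.451, 0.342, 1.524, -0, 1.275, -0.146], TCP at [0.138, -0.507, 0.405] pointing down, gripper open.
Joint ranges: [-2.53, 2.53], [-0.77, 2.02], [0.04, 2.7], [-1, 4.14], [0.28, 2.66], [-3.11, 3.11]. Speed limits (rad/s): [2.57, 2.57, 3.14, 3.14, 3.14, 3.14].

### API

Orientations are given as [roll, pitch, yaw] about the fixed x, y, z axes, in that order (R = Rz(yaw) Ry(pitch) Rx(roll)).
In Python, from cell import telemetry, vision, ticket gives the robot as it stands.
- The arm moves only by the shell command python3 -m crank 'ROWS' [FORCE]. ROWS is JSON, a list of rows, each a list of 5 numbers: the gripper command: -1 is shut, 1 is fully open, values between are in proportion, then the shift along the tool's x, y, z in mm, then the turn about the tool's z in rad. In form: [[fingers, dx, dy, dz, roll], ...]. A call has 1 to 12 rows; each row is the pose to reach, as a shift and turn from the pose commanded when the call began, along the tool's axes at that moment; what a row does not reach only later rows make up. A row lasts 1/12 s, in which the tool goes at most 41.7 mm and 7.16 degrees, less where a joint would pass 70% of its speed; a pose out of reach is approached as far as the arm can. A call with a gripper value outside its range is refused whole. The fingers move at their own pace and stop on an object; FORCE is the grip in N (left out, the last holds). Time passes only in rows, so rows that repeat a pose let the fingers close. It gives the time, the measured TCP pose, the force, the opening and the grip force at its end, in the units of the state.
- telemetry.observe(): the state, without advancing time (a new reading comes with each control period).
- vision.read_camera(name): name is "scene" or "top" or "wrist"; returns (picture, depth): 420x560x3 uint8, red, green, blue; 420x560 float32, m along the optical axis (not along the pixel's ray), 0 where there is no reading.
- vision.get_calibration(name): a dict with "camera_matrix" (3x3 intrinsics, pixels), "rvec" (rotation vector, rad) and "tvec" (3), from world to camera coordinates, as OpenCV has them. Camera axes: x right, y down, z forward; pixel columns grow to the right and rows downward; lengths in m; the calibration is good to about 2 mm. A picture is of the moment at which its call begins: read the wrist's pose just before it. get_calibration takes no time and is no camera call; for the wrist camera it gives the pose at the moment of the call.
- ticket.hand_in(): hands the job in; it is judged then, once.
The state is a dict: "time": time; "qpos": joint angles; "qvel": joint speeds; "joint_efforts": joint torques, N m; "tool_pos": TCP position; "tool_rot": TCP orientation; "contact_force": force on the tool from outside, world axes, zero at the start; "torque": the same for the moment, N m; "opening": finger opening in m; "grip_force": force on a finger pad.
Only numpy, scipy, OpenCV 4.12 (cv2) and the standard library are available. Lean on these libraries where they do the work, as an engineer would, in place of code of your own. Each camera call takes 0.05 s, during which the arm holds its last target. There are 200 camera calls.

## Working session

There is one attempt and no reset: what is moved stays moved. The work goes in short steps, Python scripts to look and compute and a shell command to move; the robot and the scene stay as the last step left them, time stands still between calls to the robot, and variables do not carry over. Pictures are saved under pics/ and viewed, at most 10 in all, crops included, and the job is handed in when it is done.

```bash
ls; mkdir -p pics; cat > h.py <<'E'
import numpy as np, cv2
from cell import telemetry, vision, ticket
from scipy.spatial.transform import Rotation as R
def cal(n):
    c=vision.get_calibration(n); K=np.array(c["camera_matrix"]); Rm=cv2.Rodrigues(np.array(c["rvec"],float).reshape(3,1))[0]; t=np.array(c["tvec"],float).ravel()
    return K,Rm,t
def ray(c,u,v,z):
    K,Rm,t=c; d=Rm.T@np.linalg.inv(K)@[u,v,1]; o=-Rm.T@t
    return o+d*(z-o[2])/d[2]
def cloud(c,D):
    K,Rm,t=c; v,u=np.indices(D.shape); p=np.stack([(u-K[0,2])/K[0,0]*D,(v-K[1,2])/K[1,1]*D,D],-1)
    return (p-t)@Rm
def proj(c,P):
    K,Rm,t=c; q=K@(Rm@np.asarray(P)+t); return q[:2]/q[2]
E
python3 - <<'E'
from h import *
for n in("top","scene"):
    c=cal(n);I,D=vision.read_camera(n);cv2.imwrite(f"pics/{n}0.png",I[:,:,::-1]);np.savez(f"{n}0.npz",I=I,D=D)
    print(n,c[0][0],-c[1].T@c[2],c[1][2])
print(telemetry.observe())
E
```

```text
pics
top [388.94145253   0.         282.99913915] [0.41310083 0.03659113 1.2356718 ] [ 0.12427821 -0.01876037 -0.99207005]
scene [491.02294015   0.         282.46737476] [ 0.91661549 -0.44704954  1.09298345] [-0.29730964  0.40397884 -0.86510582]
{'time': 0.1, 'qpos': array([-1.45097928e+00,  3.42658639e-01,  1.52491268e+00, -1.24350765e-06,
        1.27540921e+00, -1.46010992e-01]), 'qvel': array([ 0.00068153, -0.0017657 , -0.00209271, -0.00050172, -0.000239  ,
        0.0011689 ]), 'joint_efforts': array([ 1.85605873e-03, -4.32003736e+01, -2.44696552e+01,  7.19701289e-02,
        5.26245323e-02, -3.89645811e-05]), 'tool_pos': array([ 0.13792338, -0.50643702,  0.40411447]), 'tool_rot': array([-3.14021938e+00, -2.00748746e-04,  2.65828268e-01]), 'contact_force': array([ 0.13077043, -0.44166326,  0.50663414]), 'torque': array([-0.00855266, -0.03143463,  0.01185817]), 'grip_force': 0.0, 'opening': 0.09173485729893016}
```

View pics/top0.png

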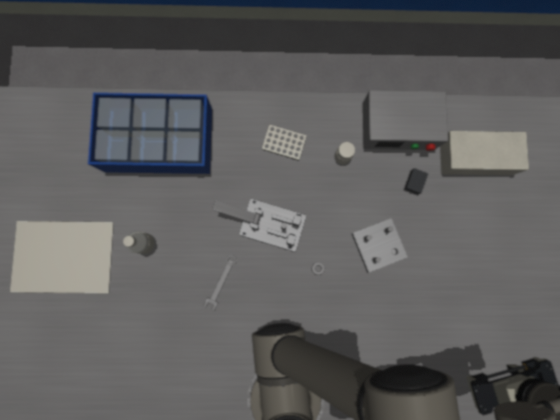

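View pics/scene0.png

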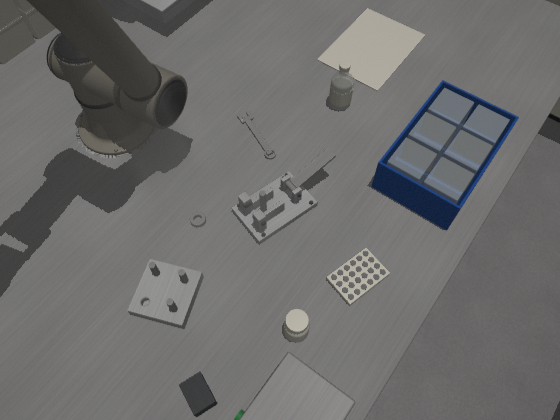

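The top view shows the fixture at about (273,224), its strap folded to the left (235,212), and the board at (380,245). In the scene view the fixture is at (275,205), and the board's empty socket at about (146,301). I'll enlarge these areas next.

```bash
python3 - <<'E'
from h import *
t=np.load("top0.npz");s=np.load("scene0.npz")
def cr(I,u,v,w,h): return cv2.resize(I[v:v+h,u:u+w,::-1],(400,300),interpolation=cv2.INTER_CUBIC)
o=np.vstack([np.hstack([cr(t["I"],210,186,100,75),cr(t["I"],330,207,100,75)]),np.hstack([cr(s["I"],225,145,120,90+10)[:300],cr(s["I"],110,245,120,90)])])
cv2.imwrite("pics/crops.png",np.clip(o*1.5,0,255).astype(np.uint8))
for n,d in(("top",t),("scene",s)):
    P=cloud(cal(n),d["D"]);Z=P[...,2]
    b=P[(Z>0.015)&(Z<0.16)&(P[...,0]>.2)&(P[...,0]<.75)&(abs(P[...,1])<.4)]
    m=((Z>0.008)&(Z<0.17)&(P[...,0]>.2)&(P[...,0]<.8)&(abs(P[...,1])<.45)).astype(np.uint8)
    k,l,st,ce=cv2.connectedComponentsWithStats(m)
    for i in range(1,k):
        if st[i,4]>15: q=P[l==i]; print(n,st[i],np.median(q,0).round(3),q[:,2].max().round(3))
E
```

```text
top [ 136  129   75   45 2952] [0.731 0.344 0.108] 0.117
top [ 362  133   76   18 1096] [ 0.78  -0.343  0.087] 0.107
top [261 140  43  20 577] [0.777 0.009 0.015] 0.022
top [334 142  20  22 338] [ 0.745 -0.171  0.078] 0.09
top [404 168  24  27 412] [ 0.667 -0.404  0.035] 0.042
top [ 212  198   94   54 2575] [0.53  0.061 0.023] 0.117
top [ 351  218   56   54 1801] [ 0.464 -0.284  0.031] 0.085
top [126 231  29  23 507] [0.461 0.428 0.101] 0.157
top [225 255  10  15  48] [0.406 0.178 0.009] 0.013
top [311 262  13  13  96] [ 0.391 -0.094  0.015] 0.02
top [217 270  10  14  37] [0.36  0.198 0.01 ] 0.016
top [213 285   8  10  30] [0.32  0.218 0.009] 0.016
top [203 294  13  13  42] [0.29  0.238 0.009] 0.013
scene [329  61  25  49 839] [0.476 0.424 0.086] 0.154
scene [167 109  16  19  32] [0.243 0.029 0.166] 0.17
scene [ 372  112   82   93 3898] [0.749 0.315 0.106] 0.114
scene [ 232  148  104   96 3725] [0.547 0.047 0.024] 0.113
scene [190 211  16  15 140] [ 0.395 -0.099  0.013] 0.018
scene [326 248  47  49 920] [0.779 0.002 0.014] 0.02
scene [ 127  259   76   69 3366] [ 0.475 -0.292  0.03 ] 0.084
scene [284 309  26  34 694] [ 0.761 -0.187  0.078] 0.086
scene [234 352  62  68 796] [ 0.791 -0.33   0.1  ] 0.105
scene [179 372  38  44 946] [ 0.677 -0.412  0.035] 0.041
```

View pics/crops.png

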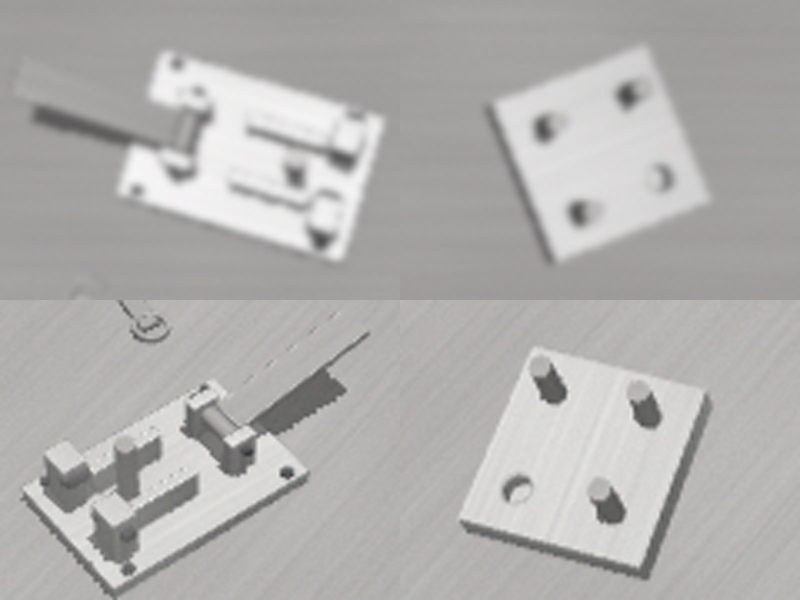

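The crops (4x scale) show the post between the rails near the cheeks, at about (282,228) in the top view. The socket is the near-right board hole, at about (495,250) in the top view's full-image terms via crop (660,180). Next I'll get coarse poses.

```bash
python3 - <<'E'
from h import *
for n in("top","scene"):
    d=np.load(n+"0.npz");c=cal(n);P=cloud(c,d["D"]);Z=P[...,2]
    near=lambda x,y,r:np.hypot(P[...,0]-x,P[...,1]-y)<r
    b=near(.464,-.29,.11)
    for nm,reg,z in(("board",b,.03),("fix",near(.53,.03,.15)&(d["I"].mean(2)>(110 if n=="top" else 100)),.02)):
        m=reg&(Z>z-.012)&(Z<z+.012)
        v,u=np.nonzero(m)
        pts=np.array([ray(c,a,bb,z)[:2] for a,bb in zip(u,v)],np.float32)*1000
        r=cv2.minAreaRect(pts);print(n,nm,np.round(r[0],1),np.round(r[1],1),round(r[2],1),cv2.boxPoints(r).round(0).tolist())
    for nm,reg,lo,hi,z in(("posts",b,.06,.1,.08),("post",near(.53,.03,.13),.095,.125,.11),("cheek/hinge",near(.53,.03,.15),.065,.095,.084)):
        k,l,st,ce=cv2.connectedComponentsWithStats((reg&(Z>lo)&(Z<hi)).astype(np.uint8))
        for i in range(1,k):
            if st[i,4]>4: print(n,nm,st[i],ce[i].round(1),np.median(P[l==i],0).round(4),ray(c,*ce[i],z)[:2].round(4))
E
```

```text
top board [ 464.9 -285.1] [129.9 133.2] 21.8 [[380.0, -247.0], [429.0, -371.0], [550.0, -323.0], [501.0, -199.0]]
top fix [524.1  46.6] [187.4 120.1] 73.8 [[440.0, -27.0], [556.0, -60.0], [608.0, 120.0], [493.0, 153.0]]
top posts [386 227   7   5  30] [389.1 229. ] [ 0.5099 -0.3036  0.0797] [ 0.5096 -0.3036]
top posts [365 235   7   5  29] [367.8 237. ] [ 0.485  -0.2395  0.0797] [ 0.485  -0.2391]
top posts [374 257   7   5  29] [376.8 259. ] [ 0.4201 -0.2653  0.0793] [ 0.4201 -0.2648]
top post [281 223   5   5  23] [283. 225.] [0.5151 0.0149 0.1107] [0.5151 0.0149]
top cheek/hinge [228 205  25  16 221] [239.3 212.9] [0.5528 0.1465 0.0741] [0.552  0.1448]
top cheek/hinge [254 208   8   6  29] [257.6 210.7] [0.5608 0.0901 0.0687] [0.5594 0.0905]
top cheek/hinge [292 214   9  12  83] [296.1 219.7] [ 0.5329 -0.0243  0.0839] [ 0.5338 -0.0244]
top cheek/hinge [250 223   8   6  30] [253.3 225.2] [0.5175 0.1041 0.0688] [0.5157 0.1024]
top cheek/hinge [281 227   5   2   5] [283.  227.8] [0.5088 0.0145 0.0918] [0.5091 0.0143]
top cheek/hinge [286 233   9  13  82] [290.2 238.9] [ 0.476  -0.0068
[... 481 characters left out ...]
6] [ 0.5165 -0.3092  0.0783] [ 0.5175 -0.3095]
scene post [259 190   7   9  52] [262.  194.1] [0.5202 0.0098 0.1079] [0.5216 0.0088]
scene cheek/hinge [294 160  28  25 300] [307.9 171.4] [0.5591 0.1466 0.0743] [0.5623 0.1404]
scene cheek/hinge [281 174  10   8  39] [285.1 177.7] [0.5218 0.0987 0.068 ] [0.5279 0.0919]
scene cheek/hinge [292 187  10   7  35] [296.3 190. ] [0.5648 0.0879 0.0669] [0.5706 0.0793]
scene cheek/hinge [238 192  14  15 140] [244.6 199.1] [ 0.4851 -0.0135  0.0821] [ 0.4861 -0.015 ]
scene cheek/hinge [260 197   7   9  40] [262.7 201.2] [0.5243 0.0069 0.0791] [0.5247 0.0059]
scene cheek/hinge [253 209  13  16 144] [259.3 216.6] [ 0.5426 -0.0307  0.0823] [ 0.5438 -0.0319]
```

```bash
cat >> h.py <<'E'
def go(x,y,z,yaw):
    s=telemetry.observe(); M=R.from_euler("xyz",s["tool_rot"]); d=M.inv().apply(np.array([x,y,z])-s["tool_pos"])*1000
    print("t%.2f pos %s yaw %.4f | rows dx dy dz roll:"%(s["time"],s["tool_pos"].round(4),s["tool_rot"][2]),d.round(1),round(-((yaw-s["tool_rot"][2]+np.pi)%(2*np.pi)-np.pi),4),"F",s["contact_force"].round(1),"open",round(s["opening"],4),"grip",s["grip_force"])
E
P=[1,501,-405,0,-1.02]
python3 -m crank '[[1,501,-405,0,-1.02],[1,501,-405,0,-1.02],[1,501,-405,0,-1.02],[1,501,-405,0,-1.02],[1,501,-405,0,-1.02],[1,501,-405,0,-1.02],[1,501,-405,0,-1.02],[1,501,-405,0,-1.02],[1,501,-405,0,-1.02],[1,501,-405,0,-1.02],[1,501,-405,0,-1.02],[1,501,-405,0,-1.02]]'
python3 - <<'E'
from h import *
go(.515,.015,.404,1.288)
c=cal("wrist");o=-c[1].T@c[2];s=telemetry.observe();M=R.from_euler("xyz",s["tool_rot"])
print(c[0],M.inv().apply(o-s["tool_pos"]),M.inv().apply(c[1][2]),M.inv().apply(c[1][0]))
E
```

```text
time: 1.1
tool_pos: [0.4312, -0.0991, 0.4046]
tool_rot: [-3.141, 0.0, 1.286]
contact_force: [0.7, -1.4, -0.7]
opening: 0.0919
grip_force: 0.0
t1.10 pos [ 0.4312 -0.0991  0.4046] yaw 1.2858 | rows dx dy dz roll: [133.   48.4   0.6] -0.0022 F [ 0.7 -1.4 -0.7] open 0.0919 grip 0.0
[[356.97835032   0.         272.05235391]
 [  0.         356.97835032 207.36517731]
 [  0.           0.           1.        ]] [0.0799559  0.00060108 0.01991917] [-2.94816461e-01  5.88858303e-04  9.55553718e-01] [-2.22706127e-04  9.99999741e-01 -6.84959486e-04]
```

```bash
python3 -m crank '[[1,133,48.4,0,0],[1,133,48.4,0,0],[1,133,48.4,0,0],[1,133,48.4,0,0],[1,133,48.4,0,0],[1,133,48.4,0,0]]'
python3 - <<'E'
from h import *
go(.515,.015,.404,1.288)
c=cal("wrist");I,D=vision.read_camera("wrist");np.savez("w1.npz",I=I,D=D,K=c[0],Rm=c[1],t=c[2]);cv2.imwrite("pics/w1.png",I[:,:,::-1])
P=cloud(c,D);Z=P[...,2]
print(proj(c,[.515,.015,.11]))
E
```

```text
time: 1.6
tool_pos: [0.5144, 0.0136, 0.4039]
tool_rot: [-3.14, 0.001, 1.288]
contact_force: [-0.8, -0.5, -0.3]
opening: 0.0919
grip_force: 0.0
t1.60 pos [0.5144 0.0136 0.4039] yaw 1.2881 | rows dx dy dz roll: [ 1.5  0.1 -0.1] 0.0001 F [-0.8 -0.5 -0.3] open 0.0919 grip 0.0
[271.86286242 199.77272607]
```

View pics/w1.png

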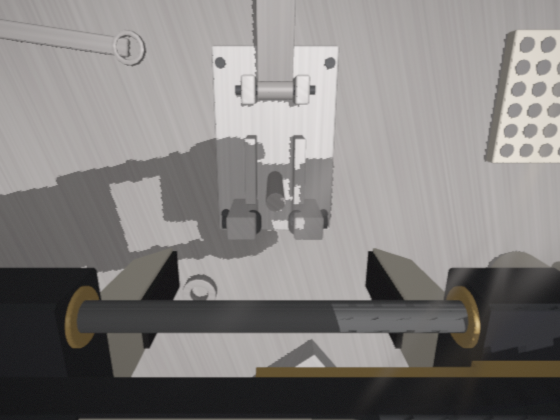

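The wrist view shows the fixture square in frame, with the hinge at (275,90), the post top near (276,200), and the cheeks at (243,222) and (308,222). Next I'll measure these.

```bash
python3 - <<'E'
from h import *
d=np.load("w1.npz");c=(d["K"],d["Rm"],d["t"]);P=cloud(c,d["D"]);Z=P[...,2]
n=np.hypot(P[...,0]-.53,P[...,1]-.05)<.17
for nm,lo,hi,z in(("post",.1,.12,.11),("cheek",.078,.09,.084),("hinge",.064,.073,.069),("strap",.06,.085,.07)):
    k,l,st,ce=cv2.connectedComponentsWithStats((n&(Z>lo)&(Z<hi)).astype(np.uint8))
    for i in range(1,k):
        if st[i,4]>25: q=P[l==i];r=cv2.minAreaRect((q[:,:2]*1000).astype(np.float32));print(nm,st[i],ce[i].round(1),np.median(q,0).round(4),"rect",np.round(r[0],1),np.round(r[1],1),round(r[2],1))
m=n&(abs(Z-.02)<.006)&(P[...,1]>-.08)
r=cv2.minAreaRect((P[m][:,:2]*1000).astype(np.float32));print(r)
E
```

```text
post [266 189  20  23 341] [275.5 200.2] [0.5176 0.014  0.1099] rect [517.5  12.7] [15.4 15.2] 33.1
cheek [268   0  11   6  26] [272.9   2. ] [0.5571 0.1562 0.0787] rect [556.9 156.2] [3.1 7.6] 81.5
cheek [280   0  10   6  26] [284.6   1.8] [0.5659 0.1538 0.0783] rect [565.6 154.1] [2.9 7.5] 59.9
cheek [267 184  18   9  58] [275.2 186.7] [0.5192 0.0192 0.0844] rect [519.1  17.1] [ 6.1 14.9] 70.4
cheek [227 215  29  25 707] [241.1 227.1] [ 0.4793 -0.0088  0.0839] rect [478.7  -9.9] [22.7 25.6] 73.3
cheek [294 215  30  25 701] [308.7 227.2] [ 0.5374 -0.0259  0.0839] rect [537.4 -26.8] [22.  26.1] 73.5
hinge [ 257   24   38   51 1512] [275.4  47.8] [0.5501 0.1262 0.0688] rect [550.1 124.9] [36.7 29.9] 75.3
hinge [241  75  15  29 414] [248.2  88.8] [0.5196 0.1021 0.0679] rect [519.3 101.9] [22.5 12. ] 73.4
hinge [296  75  15  30 406] [302.5  89. ] [0.5633 0.0892 0.068 ] rect [563.4  88.7] [23.3 11.7] 73.8
hinge [268 180  16   7  35] [275.4 182. ] [0.5194 0.0193 0.0686] rect [519.3  18.1] [ 4.3 13.7] 72.1
hinge [229 210  33  24 173] [251.8 216.7] [ 0.4926 -0.0051  0.0698] rect [486.7  -5.
[... 353 characters left out ...]
 99 3529] [275.5  46.7] [0.5503 0.1274 0.0692] rect [549.6 123. ] [71.8 30.5] 72.6
strap [241  75  16  29 417] [248.3  88.8] [0.5196 0.1021 0.0679] rect [519.5 101.9] [22.5 12.4] 73.5
strap [294  75  17  30 418] [302.3  89.2] [0.5632 0.0891 0.068 ] rect [562.9  88.8] [23.3 12.8] 73.8
strap [267 179  18  13 107] [275.  183.7] [0.5193 0.0192 0.0737] rect [519.   16.7] [ 7.2 15.4] 69.8
strap [ 222  209   40   31 1010] [242.2 223.6] [ 0.4808 -0.0069  0.0832] rect [478.3  -9.5] [22.6 36.7] 75.3
strap [289 209  40  31 994] [307.5 223.7] [ 0.5371 -0.0235  0.0831] rect [538.2 -26.9] [22.3 36.4] 73.5
((527.1116333007812, 45.66620635986328), (184.82582092285156, 120.43380737304688), 73.80475616455078)
```

```bash
python3 - <<'E'
from h import *
go(.5175,.0128,.244,1.287)
E
```

```text
t1.65 pos [0.514  0.0127 0.4042] yaw 1.2865 | rows dx dy dz roll: [  1.2   3.5 160.1] -0.0005 F [0.1 0.4 0.4] open 0.0918 grip 0.0
```

```bash
python3 -m crank '[[1,1.2,3.5,40,0],[1,1.2,3.5,80,0],[1,1.2,3.5,120,0],[1,1.2,3.5,145,0],[1,1.2,3.5,160,0],[1,1.2,3.5,160,0]]'
python3 -m crank '[[-0.5,0,0,0,0],[-0.8,0,0,0,0],[-1,0,0,0,0],[-1,0,0,0,0],[-1,0,0,0,0],[-1,0,0,0,0],[-1,0,0,0,0],[-1,0,0,0,0],[-1,0,0,0,0],[-1,0,0,0,0]]' 30
python3 - <<'E'
from h import *
go(.5175,.0128,.36,1.287)
E
```

```text
time: 2.15
tool_pos: [0.5163, 0.0117, 0.2416]
tool_rot: [-3.135, 0.001, 1.284]
contact_force: [-0.5, -0.1, -0.3]
opening: 0.0915
grip_force: 0.0
time: 2.98
tool_pos: [0.5181, 0.0131, 0.2447]
tool_rot: [-3.142, 0.0, 1.286]
contact_force: [0.2, 0.9, -0.4]
opening: 0.0299
grip_force: 0.0
t2.98 pos [0.5181 0.0131 0.2447] yaw 1.2859 | rows dx dy dz roll: [  -0.5   -0.5 -115.3] -0.0011 F [ 0.2  0.9 -0.4] open 0.0299 grip 0.0
```

```bash
python3 -m crank '[[-1,0,0,0,0],[-1,0,0,0,0],[-1,0,0,0,0],[-1,0,0,0,0],[-1,0,0,0,0]]' 30
python3 -m crank '[[-1,0,0,-10,0],[-1,0,0,-30,0],[-1,0,0,-70,0],[-1,0,0,-100,0],[-1,0,0,-110,0],[-1,0,0,-110,0]]'
python3 - <<'E'
from h import *
go(.447,-.330,.354,1.287)
E
```

```text
time: 3.4
tool_pos: [0.5181, 0.013, 0.2446]
tool_rot: [3.142, 0.0, 1.286]
contact_force: [-0.3, 0.4, -0.1]
opening: 0.0152
grip_force: 30.0
time: 3.9
tool_pos: [0.5185, 0.013, 0.3579]
tool_rot: [3.135, -0.001, 1.286]
contact_force: [-0.2, -0.0, -1.9]
opening: 0.0155
grip_force: 30.0
t3.90 pos [0.5185 0.013  0.3579] yaw 1.2858 | rows dx dy dz roll: [-349.3   27.8    3.8] -0.0012 F [-0.2 -0.  -1.9] open 0.0155 grip 29.999171197414398
```

```bash
python3 -m crank '[[-1,-41,3,4,0],[-1,-82,6,4,0],[-1,-123,9,4,0],[-1,-164,12,4,0],[-1,-205,15,4,0],[-1,-246,19,4,0],[-1,-287,22,4,0],[-1,-328,25,4,0],[-1,-369,27,4,0],[-1,-400,28,4,0],[-1,-410,28,4,0],[-1,-410,28,4,0]]'
python3 -m crank '[[-1,0,0,0,0],[-1,0,0,0,0]]'
python3 - <<'E'
from h import *
c=cal("wrist");go(.447,-.330,.354,1.287);I,D=vision.read_camera("wrist");np.savez("w2.npz",I=I,D=D,K=c[0],Rm=c[1],t=c[2]);cv2.imwrite("pics/w2.png",I[:,:,::-1])
print(proj(c,[.447,-.33,.03]))
P=cloud(c,D);Z=P[...,2]; n=np.hypot(P[...,0]-.464,P[...,1]+.29)<.11
k,l,st,ce=cv2.connectedComponentsWithStats((n&(Z>.073)&(Z<.09)).astype(np.uint8))
for i in range(1,k):
    if st[i,4]>25: q=P[l==i];r=cv2.minAreaRect((q[:,:2]*1000).astype(np.float32));print(st[i],np.median(q,0).round(4),np.round(r[0],1),np.round(r[1],1))
m=n&(abs(Z-.03)<.006);r=cv2.minAreaRect((P[m][:,:2]*1000).astype(np.float32));print(r)
E
```

```text
time: 4.9
tool_pos: [0.4284, -0.3904, 0.3484]
tool_rot: [-3.139, -0.001, 1.282]
contact_force: [0.1, 1.0, -0.6]
opening: 0.0153
grip_force: 30.0
time: 5.07
tool_pos: [0.43, -0.3868, 0.3498]
tool_rot: [-3.14, -0.002, 1.287]
contact_force: [0.5, 0.3, -0.5]
opening: 0.0156
grip_force: 30.0
t5.07 pos [ 0.43   -0.3868  0.3498] yaw 1.2869 | rows dx dy dz roll: [59.3  0.4 -4.1] -0.0001 F [ 0.5  0.3 -0.5] open 0.0156 grip 29.999472498893738
[272.24293718 124.30984671]
[197  36  25  27 529] [ 0.4221 -0.2697  0.0799] [ 421.8 -269.5] [15.3 15.2]
[345  56  26  26 511] [ 0.5116 -0.3085  0.08  ] [ 512.2 -308.6] [15.4 15.4]
((467.2597961425781, -288.8406982421875), (130.60888671875, 130.6468963623047), 21.621753692626953)
```

View pics/w2.png

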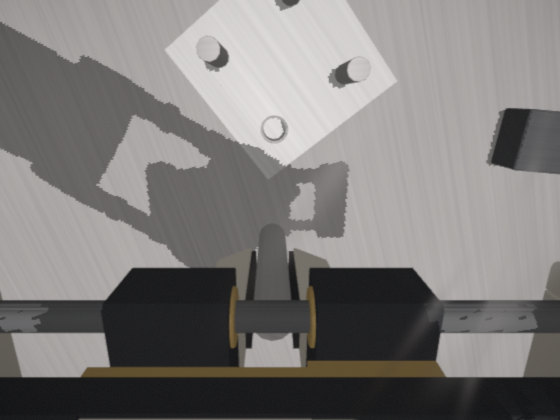

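The socket mouth is at about (274,128), and the held post hangs straight with its underside near (272,235).

```bash
python3 - <<'E'
from h import *
d=np.load("w2.npz");c=(d["K"],d["Rm"],d["t"])
print(ray(c,274,128,.03)); P=cloud(c,d["D"]);Z=P[...,2]
m=(np.hypot(P[...,0]-.447,P[...,1]+.333)<.014)&(Z<.024); q=P[m]; v,u=np.nonzero(m);print(m.sum(),u.min(),u.max(),v.min(),v.max(),np.median(q,0))
print([ray(c,(u.min()+u.max())/2,(v.min()+v.max())/2,z).round(4) for z in(.03,.01)])
# held post: bottom rim
m=(Z>.08)&(Z<.2)&(np.hypot(P[...,0]-.43,P[...,1]+.387)<.02);q=P[m];print(m.sum(),q.min(0).round(4),q.max(0).round(4))
for lo in(.12,.14,.16):
  k=m&(Z>lo)&(Z<lo+.01); 
  if k.any():
    e=(P[k][:,:2]-[.43,-.3868])@np.array([[.281,.96],[.96,-.281]]).T*1000;print(lo,e.min(0).round(1),e.max(0).round(1))
go(.4475,-.3344,.26,1.287)
E
```

```text
[ 0.44755712 -0.33325138  0.03      ]
394 264 285 118 140 [ 0.44732964 -0.33549932  0.01027356]
[array([ 0.4477, -0.3341,  0.03  ]), array([ 0.4474, -0.3357,  0.01  ])]
3031 [ 0.4172 -0.3898  0.1257] [ 0.449  -0.3711  0.2   ]
0.12 [ 0.3 -7. ] [8.  8.3]
0.14 [-0.6 -7.5] [8.  8.3]
0.16 [-0.6 -7.4] [8.1 8.5]
t5.12 pos [ 0.4302 -0.3866  0.3502] yaw 1.2875 | rows dx dy dz roll: [54.9  2.1 90.3] 0.0005 F [ 0.5  0.8 -1.4] open 0.0155 grip 29.999371469020844
```

```bash
python3 -m crank '[[-1,35,1.7,0,0],[-1,55,1.7,0,0],[-1,55,1.7,10,0],[-1,55,1.7,45,0],[-1,55,1.7,75,0],[-1,55,1.7,87,0],[-1,55,1.7,87,0],[-1,55,1.7,87,0],[-1,55,1.7,87,0]]'
python3 - <<'E'
from h import *
go(.4474,-.3341,.236,1.287)
E
```

```text
time: 5.87
tool_pos: [0.4473, -0.3359, 0.2649]
tool_rot: [3.14, 0.001, 1.287]
contact_force: [0.8, -0.2, -1.9]
opening: 0.0154
grip_force: 30.0
t5.87 pos [ 0.4473 -0.3359  0.2649] yaw 1.2866 | rows dx dy dz roll: [ 1.8 -0.5 28.9] -0.0004 F [ 0.8 -0.2 -1.9] open 0.0154 grip 29.999356269836426
```

```bash
for i in 1 2 3; do python3 -m crank '[[-1,0,0,0,0]]' | sed -n 2p; done
python3 - <<'E'
from h import *
go(.4474,-.3341,.236,1.287)
E
```

```text
tool_pos: [0.4473, -0.3361, 0.2652]
tool_pos: [0.4471, -0.3361, 0.2651]
tool_pos: [0.4469, -0.3361, 0.2647]
t6.12 pos [ 0.4469 -0.3361  0.2647] yaw 1.2858 | rows dx dy dz roll: [ 2.1 -0.2 28.7] -0.0012 F [ 0.4  0.2 -1.7] open 0.0155 grip 29.999400973320007
```

```bash
python3 -m crank '[[-1,2,0,2,0],[-1,2,0,8,0],[-1,2,0,14,0],[-1,2,0,18,0],[-1,2,0,18,0],[-1,2,0,18,0]]'
python3 - <<'E'
from h import *
go(.4474,-.3341,.235,1.287)
E
```

```text
time: 6.62
tool_pos: [0.4473, -0.334, 0.2452]
tool_rot: [-3.141, -0.0, 1.286]
contact_force: [-0.8, 0.6, -1.2]
opening: 0.0154
grip_force: 30.0
t6.62 pos [ 0.4473 -0.334   0.2452] yaw 1.2857 | rows dx dy dz roll: [-0.   0.2 10.2] -0.0013 F [-0.8  0.6 -1.2] open 0.0154 grip 29.99945104122162
```

Inside the socket with no contact (underside about 21 mm, below the mouth). Lower it to the floor and release.

```bash
python3 -m crank '[[-1,0,0,4,0],[-1,0,0,7,0],[-1,0,0,9,0],[-1,0,0,10.5,0],[-1,0,0,10.5,0],[-1,0,0,10.5,0]]'
python3 -m crank '[[-0.5,0,0,0,0],[-0.4,0,0,0,0],[-0.4,0,0,0,0],[-0.4,0,0,0,0],[-0.4,0,0,0,0]]' 
python3 -m crank '[[-0.4,0,0,-10,0],[-0.4,0,0,-40,0],[-0.4,0,0,-80,0],[0,0,0,-110,0],[0.3,0,0,-110,0],[0.3,0,0,-110,0]]'
python3 - <<'E'
from h import *
c=cal("wrist");go(.541,.0953,.354,1.287);I,D=vision.read_camera("wrist")
P=cloud(c,D);Z=P[...,2]; n=np.hypot(P[...,0]-.464,P[...,1]+.29)<.11
k,l,st,ce=cv2.connectedComponentsWithStats((n&(Z>.074)&(Z<.13)).astype(np.uint8))
for i in range(1,k):
    if st[i,4]>25: q=P[l==i];r=cv2.minAreaRect((q[:,:2]*1000).astype(np.float32));print(st[i],np.median(q,0).round(4),q[:,2].max(),np.round(r[0],1),np.round(r[1],1))
E
```

```text
time: 7.12
tool_pos: [0.4474, -0.3341, 0.2352]
tool_rot: [3.142, 0.0, 1.286]
contact_force: [-0.5, 0.3, 0.1]
opening: 0.015
grip_force: 30.0
time: 7.53
tool_pos: [0.4474, -0.3341, 0.2354]
tool_rot: [3.141, 0.0, 1.286]
contact_force: [1.0, 1.0, -0.4]
opening: 0.0277
grip_force: 0.0
time: 8.03
tool_pos: [0.4475, -0.3342, 0.3479]
tool_rot: [3.137, 0.003, 1.286]
contact_force: [0.1, -0.3, -0.2]
opening: 0.0428
grip_force: 0.0
t8.03 pos [ 0.4475 -0.3342  0.3479] yaw 1.2859 | rows dx dy dz roll: [438.4 -30.9  -7.4] -0.0011 F [ 0.1 -0.3 -0.2] open 0.0428 grip 0.0
[276  54  24  27 490] [ 0.4866 -0.2436  0.0801] 0.08240765246937472 [ 486.6 -243.5] [15.3 15.2]
[195 122  24  24 440] [ 0.4222 -0.269   0.0801] 0.08204427304877318 [ 421.9 -269.2] [15.2 15.1]
[336 140  24  24 425] [ 0.512  -0.3079  0.0799] 0.08214837780053931 [ 512.3 -308.3] [15.3 15.4]
[259 199  24  33 614] [ 0.4489 -0.332   0.0996] 0.10152863829722723 [ 448.3 -334.7] [15.3 15.4]
```

The post stands upright in the socket, with its top at 99.6 mm (100 expected). On to the strap.

```bash
python3 -m crank '[[0.3,440,-31,-50,0],[0.3,440,-31,-50,0],[0.3,440,-31,-50,0],[0.3,440,-31,-50,0],[0.3,440,-31,-50,0],[0.3,440,-31,-50,0],[0.3,440,-31,-50,0],[0.3,440,-31,-50,0],[0.3,440,-31,-50,0],[0.3,440,-31,-50,0],[0.3,440,-31,-50,0],[0.3,440,-31,-50,0]]'
python3 -m crank '[[0.3,0,0,0,0],[0.3,0,0,0,0]]'
python3 - <<'E'
from h import *
c=cal("wrist");I,D=vision.read_camera("wrist");np.savez("w3.npz",I=I,D=D,K=c[0],Rm=c[1],t=c[2])
P=cloud(c,D);H=np.array([.5413,.0953]);ey=np.array([.281,.960]);ex=np.array([.960,-.281])
y=(P[...,:2]-H)@ey;x=(P[...,:2]-H)@ex
m=(abs(x)<.011)&(y>.035)&(y<.125)&(P[...,2]>.05);f=np.polyfit(y[m],P[...,2][m],1);a=np.arctan(f[0]);print("n",m.sum(),"slope ang",a,"theta",np.pi-a,"z at hinge",f[1],"exp",.055+.004/np.cos(a))
m2=(P[...,2]>.06)&(P[...,2]<.12)&(abs(x)<.03)&(y>.04)&(y<.16);print("x range",np.percentile(x[m2],[1,99]),"y max",np.percentile(y[m2],99.5),np.polyfit(y[m2],x[m2],1))
g=H+ey*.108*np.cos(a);z=.055+.108*np.sin(a);print("grip",g,z)
go(*g,z+.159,1.287)
E
```

```text
time: 9.08
tool_pos: [0.5415, 0.1016, 0.3941]
tool_rot: [-3.14, -0.001, 1.291]
contact_force: [-0.3, -0.2, -0.1]
opening: 0.0599
grip_force: 0.0
time: 9.25
tool_pos: [0.541, 0.0965, 0.3938]
tool_rot: [-3.139, 0.001, 1.286]
contact_force: [0.2, -0.6, -0.5]
opening: 0.0599
grip_force: 0.0
n 4398 slope ang 0.019384784920674223 theta 3.122207868669119 z at hinge 0.14402397571212952 exp 0.05900075165746
x range [-0.01475187  0.01458323] y max 0.1295077203432792 [-1.82873527e-03  8.83346344e-05]
grip [0.5716423  0.19896052] 0.05709342565796456
t9.30 pos [0.5411 0.096  0.3941] yaw 1.2849 | rows dx dy dz roll: [107.6   0.7 177.8] -0.0021 F [ 0.6  0.1 -0.1] open 0.0597 grip 0.0
```

```bash
python3 - <<'E'
from h import *
d=np.load("w3.npz");c=(d["K"],d["Rm"],d["t"]);P=cloud(c,d["D"]);H=np.array([.5413,.0953]);ey=np.array([.281,.960]);ex=np.array([.960,-.281])
y=(P[...,:2]-H)@ey;x=(P[...,:2]-H)@ex
m=(abs(x)<.011)&(y>.035)&(y<.122)&(P[...,2]>.05)&(P[...,2]<.12);f=np.polyfit(y[m],P[...,2][m],1);a=np.arctan(f[0]);print(m.sum(),np.std(P[...,2][m]-np.polyval(f,y[m])),"theta",np.pi-a,"z hinge",f[1],"exp",.055+.004/np.cos(a))
g=H+ey*.108*np.cos(a);z=.055+.108*np.sin(a);print("grip",g,z)
go(*g,z+.159,1.287)
E
```

```text
3313 0.0007384741776259945 theta 2.852820175469376 z hinge 0.059142750713671595 exp 0.05917277732484877
grip [0.57039142 0.19468704] 0.08575578042104062
t9.30 pos [0.5411 0.096  0.3941] yaw 1.2849 | rows dx dy dz roll: [103.1   0.6 149.2] -0.0021 F [ 0.6  0.1 -0.1] open 0.0597 grip 0.0
```

```bash
python3 -m crank '[[0.3,41,0.6,0,0],[0.3,82,0.6,0,0],[0.3,103,0.6,10,0],[0.3,103,0.6,50,0],[0.3,103,0.6,90,0],[0.3,103,0.6,125,0],[0.3,103,0.6,143,0],[0.3,103,0.6,149,0],[0.3,103,0.6,149,0]]'
python3 - <<'E'
from h import *
go(.5704,.1947,.2448,1.287)
E
```

```text
time: 10.05
tool_pos: [0.5707, 0.1941, 0.2444]
tool_rot: [-3.138, 0.002, 1.284]
contact_force: [0.2, 0.5, 0.3]
opening: 0.0598
grip_force: 0.0
t10.05 pos [0.5707 0.1941 0.2444] yaw 1.2839 | rows dx dy dz roll: [ 0.5 -0.4 -0.4] -0.0031 F [0.2 0.5 0.3] open 0.0598 grip 0.0
```

```bash
python3 -m crank '[[-1,0,0,0,0],[-1,0,0,0,0],[-1,0,0,0,0],[-1,0,0,0,0],[-1,0,0,0,0],[-1,0,0,0,0],[-1,0,0,0,0],[-1,0,0,0,0]]' 15
python3 -m crank '[[-1,-3.7,0,-10.4,0],[-1,-11,0,-24.9,0],[-1,-20.3,0,-38.1,0]]'
python3 - <<'E'
from h import *
go(.5413,.0953,.322,1.287)
E
```

```text
time: 10.72
tool_pos: [0.57, 0.1962, 0.2465]
tool_rot: [-3.14, -0.0, 1.286]
contact_force: [-4.4, 3.6, 2.1]
opening: 0.0294
grip_force: 15.0
time: 10.97
tool_pos: [0.5643, 0.1765, 0.2847]
tool_rot: [-3.139, 0.0, 1.287]
contact_force: [-3.3, 2.6, -4.0]
opening: 0.0299
grip_force: 15.0
t10.97 pos [0.5643 0.1765 0.2847] yaw 1.2869 | rows dx dy dz roll: [-84.4   0.5 -37.3] -0.0001 F [-3.3  2.6 -4. ] open 0.0299 grip 14.999929815530777
```

```bash
python3 -m crank '[[-1,-11.2,0,-11.6,0],[-1,-24,0,-21.5,0],[-1,-38.3,0,-29.3,0],[-1,-48.3,0,-33.3,0],[-1,-58.7,0,-36.3,0],[-1,-69.3,0,-38.2,0],[-1,-78,0,-39,0],[-1,-84,0,-39,0],[-1,-84,0,-39,0],[-1,-84,0,-39,0]]'
python3 - <<'E'
from h import *
go(.5413,.0953,.322,1.287)
I,D=vision.read_camera("scene");np.savez("s4.npz",I=I,D=D)
P=cloud(cal("scene"),D);H=np.array([.5413,.0953])+[.007,-.005];ey=np.array([.281,.960]);ex=np.array([.960,-.281])
y=(P[...,:2]-H)@ey;x=(P[...,:2]-H)@ex
m=(abs(x)<.013)&(abs(y)<.05)&(P[...,2]>.075)&(P[...,2]<.14);print(m.sum(),np.polyfit(P[...,2][m],y[m],1),y[m].std())
cv2.imwrite("pics/s4.png",cv2.resize(I[60:240,160:400,::-1],(800,600)))
E
```

```text
time: 11.8
tool_pos: [0.5403, 0.0947, 0.325]
tool_rot: [-3.14, 0.0, 1.285]
contact_force: [-8.8, 2.3, 6.1]
opening: 0.03
grip_force: 15.0
t11.80 pos [0.5403 0.0947 0.325 ] yaw 1.2851 | rows dx dy dz roll: [0.9 0.8 3. ] -0.0019 F [-8.8  2.3  6.1] open 0.03 grip 15.000916421413422
96 [ 0.05827703 -0.00233058] 0.002391594065915255
```

View pics/s4.png

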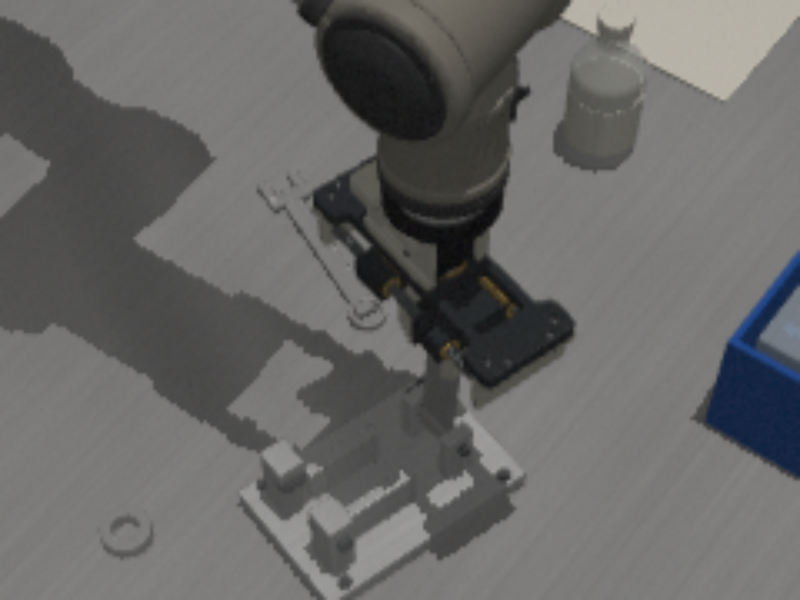

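The strap stands upright in the gripper. Now let go, clear it upward, check it stays, and go round to its +y side with the fingers shut.

```bash
python3 -m crank '[[0,0,0,0,0],[0.2,0,0,0,0],[0.2,0,0,0,0],[0.2,0,0,0,0],[0.2,0,0,0,0],[0.2,0,0,0,0]]'
python3 -m crank '[[0.2,0,0,-20,0],[0.2,0,0,-50,0],[0.2,0,0,-70,0],[-1,20,0,-75,0],[-1,45,0,-75,0],[-1,45,0,-75,0],[-1,45,0,-75,0],[-1,45,0,-75,0],[-1,45,0,-75,0],[-1,45,0,-75,0]]' 30
python3 - <<'E'
from h import *
I,D=vision.read_camera("scene");np.savez("s5.npz",I=I,D=D)
P=cloud(cal("scene"),D);H=np.array([.5413,.0953])+[.007,-.005];ey=np.array([.281,.960]);ex=np.array([.960,-.281])
y=(P[...,:2]-H)@ey;x=(P[...,:2]-H)@ex
m=(abs(x)<.013)&(abs(y)<.05)&(P[...,2]>.08)&(P[...,2]<.195);print(m.sum(),np.polyfit(P[...,2][m],y[m],1),P[...,2][m].max())
h=H*0+[.5413,.0953]; g=h+ey*.025
go(*g,.152+.178,1.287)
E
```

```text
time: 12.35
tool_pos: [0.5416, 0.0953, 0.3233]
tool_rot: [3.141, 0.0, 1.286]
contact_force: [0.4, 0.1, 0.9]
opening: 0.0548
grip_force: 0.0
time: 13.18
tool_pos: [0.5541, 0.138, 0.3981]
tool_rot: [-3.141, 0.001, 1.285]
contact_force: [0.2, 0.9, 0.3]
opening: 0.0131
grip_force: 0.0
257 [ 0.06799285 -0.00357718] 0.1925531914696792
t13.23 pos [0.5541 0.138  0.3981] yaw 1.2849 | rows dx dy dz roll: [-19.6  -0.2  68.1] -0.0021 F [1.1 0.3 0.1] open 0.0092 grip 0.0
```

```bash
python3 -m crank '[[-1,-8,0,20,0],[-1,-14,0,50,0],[-1,-14,0,68,0],[-1,-22,0,68,0],[-1,-31,0,68,0],[-1,-43,0,68,0],[-1,-57,0,70,0],[-1,-71,0,75,0],[-1,-84,0,81,0]]'
python3 - <<'E'
from h import *
h=np.array([.5413,.0953]);ey=np.array([.281,.960])
g=h+ey*(-.0782)
go(*g,.0965+.178,1.287)
E
```

```text
time: 13.98
tool_pos: [0.5304, 0.0564, 0.3188]
tool_rot: [3.138, -0.001, 1.285]
contact_force: [0.8, 1.6, -0.1]
opening: 0.0006
grip_force: 0.7
t13.98 pos [0.5304 0.0564 0.3188] yaw 1.2854 | rows dx dy dz roll: [-37.9  -0.6  44.3] -0.0016 F [ 0.8  1.6 -0.1] open 0.0006 grip 0.6622459640493616
```

```bash
python3 -m crank '[[-1,-12,0,9.5,0],[-1,-22,0,19.5,0],[-1,-31,0,31,0],[-1,-36,0,38,0],[-1,-38,0,44,0],[-1,-40,0,49,0],[-1,-42,0,53,0],[-1,-42,0,53,0]]'
python3 - <<'E'
from h import *
h=np.array([.5413,.0953]);ey=np.array([.281,.960])
g=h+ey*(-.088)
go(*g,.059+.178,1.287)
I,D=vision.read_camera("scene");np.savez("s6.npz",I=I,D=D);cv2.imwrite("pics/s6.png",cv2.resize(I[120:255,190:370,::-1],(800,600)))
E
```

```text
time: 14.65
tool_pos: [0.5186, 0.0176, 0.2637]
tool_rot: [-3.141, 0.0, 1.286]
contact_force: [-1.3, -0.7, 1.0]
opening: 0.0003
grip_force: 0.0
t14.65 pos [0.5186 0.0176 0.2637] yaw 1.2859 | rows dx dy dz roll: [-7.1 -0.  26.7] -0.0011 F [-1.3 -0.7  1. ] open 0.0003 grip 0.014753822265447525
```

View pics/s6.png

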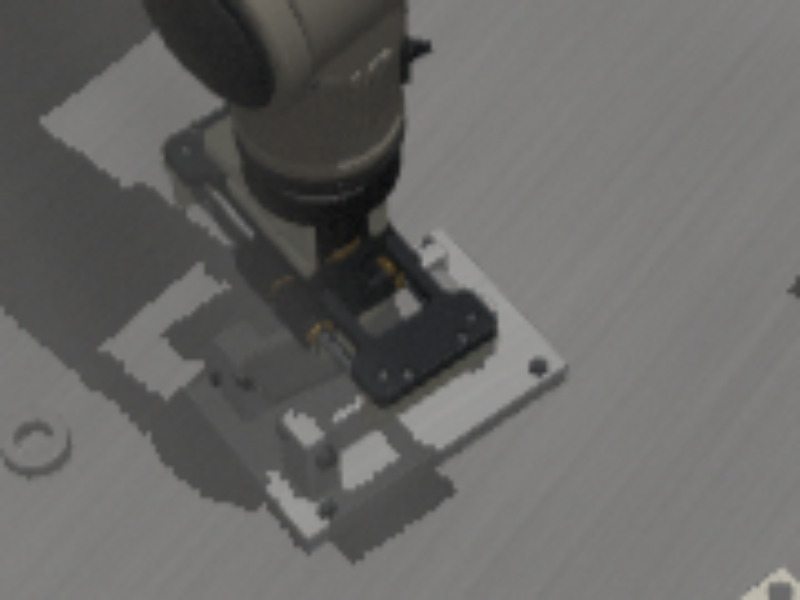

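The gripper hides the strap, and the cheeks stand clear. Continue down to the noses, then press in small steps.

```bash
python3 -m crank '[[-1,-2,0,3,0],[-1,-4,0,6,0],[-1,-5,0,9,0],[-1,-6,0,11,0],[-1,-6,0,11,0]]'
python3 -m crank '[[-1,-1,0,1,0],[-1,-1,0,2,0],[-1,-1,0,3,0],[-1,-1,0,3,0]]'
python3 -m crank '[[-1,0,0,1,0],[-1,0,0,2,0],[-1,0,0,3,0],[-1,0,0,3,0]]'
```

```text
time: 15.12
tool_pos: [0.5172, 0.0122, 0.2533]
tool_rot: [3.141, -0.001, 1.286]
contact_force: [-0.2, 1.9, 2.6]
opening: 0.0007
grip_force: 1.3
time: 15.45
tool_pos: [0.5169, 0.0116, 0.2509]
tool_rot: [3.141, -0.001, 1.286]
contact_force: [1.5, 4.8, 3.0]
opening: 0.0008
grip_force: 2.5
time: 15.78
tool_pos: [0.5169, 0.0112, 0.2476]
tool_rot: [3.141, -0.0, 1.286]
contact_force: [-0.2, 2.4, 4.6]
opening: -0.0
grip_force: 2.5
```

```bash
python3 -m crank '[[-1,0,0,1,0],[-1,0,0,2,0],[-1,0,0,3,0],[-1,0,0,3,0]]' | sed -n '2p;4p'
python3 -m crank '[[-1,0,0,1,0],[-1,0,0,2,0],[-1,0,0,3,0],[-1,0,0,3,0]]'| sed -n '2p;4p'
python3 -m crank '[[-1,0,0,1,0],[-1,0,0,2,0],[-1,0,0,3,0],[-1,0,0,3,0]]'| sed -n '2p;4p'
```

```text
tool_pos: [0.5168, 0.011, 0.2446]
contact_force: [-0.6, 1.4, 4.4]
tool_pos: [0.5167, 0.0108, 0.2414]
contact_force: [0.0, -0.4, 1.1]
tool_pos: [0.5166, 0.011, 0.2378]
contact_force: [-0.2, -0.1, -0.2]
```

```bash
python3 -m crank '[[-1,0,0,0.5,0],[-1,0,0,1,0],[-1,0,0,1,0]]' | sed -n '2p;4p'
python3 -m crank '[[-1,0,0,0.5,0],[-1,0,0,1,0],[-1,0,0,1,0]]'| sed -n '2p;4p'
```

```text
tool_pos: [0.5167, 0.011, 0.2373]
contact_force: [-0.9, -0.1, 1.1]
tool_pos: [0.5166, 0.0111, 0.2371]
contact_force: [-3.5, 0.0, 9.6]
```

Firm contact at 59 mm, as expected when home. One slightly harder press, then back off and look.

```bash
python3 -m crank '[[-1,0,0,0.5,0],[-1,0,0,0.8,0],[-1,0,0,0.8,0]]' | sed -n '2p;4p'
python3 -m crank '[[-1,0,0,-10,0],[-1,0,0,-50,0],[-1,0,0,-90,0],[-1,-20,0,-130,0],[-1,-40,0,-160,0],[-1,-70,0,-160,0],[-1,-70,0,-160,0],[-1,-70,0,-160,0]]'
python3 - <<'E'
from h import *
c=cal("wrist");I,D=vision.read_camera("wrist");cv2.imwrite("pics/w7.png",I[:,:,::-1])
P=cloud(c,D);H=np.array([.5413,.0953]);ey=np.array([.281,.960]);ex=np.array([.960,-.281])
y=(P[...,:2]-H)@ey;x=(P[...,:2]-H)@ex
m=(abs(x)<.010)&(y<-.03)&(y>-.13)&(P[...,2]>.03)&(P[...,2]<.12);f=np.polyfit(y[m],P[...,2][m],1);print(m.sum(),"angle",-f[0],"z at 88",np.polyval(f,-.088),np.std(P[...,2][m]-np.polyval(f,y[m])))
I,D=vision.read_camera("top");b=cloud(cal("top"),D);n=np.hypot(b[...,0]-.448,b[...,1]+.333)<.015;print("post top",np.median(b[n&(b[...,2]>.09)&(b[...,2]<.12)],0))
go(.54,.09,.4,1.287)
E
```

```text
tool_pos: [0.5166, 0.0111, 0.237]
contact_force: [-4.6, -0.4, 16.3]
time: 18.2
tool_pos: [0.4967, -0.057, 0.3959]
tool_rot: [3.141, -0.0, 1.283]
contact_force: [-0.1, 0.5, 0.2]
opening: 0.0005
grip_force: 0.0
2912 angle -0.0007463157342993944 z at 88 0.059123163950114854 0.0007251692821872818
post top [ 0.44680875 -0.33082772  0.10028017]
t18.30 pos [ 0.497  -0.0558  0.3949] yaw 1.2854 | rows dx dy dz roll: [152.    0.2  -5. ] -0.0016 F [ 0.3  1.  -0.1] open 0.0004 grip 0.0
```

View pics/w7.png

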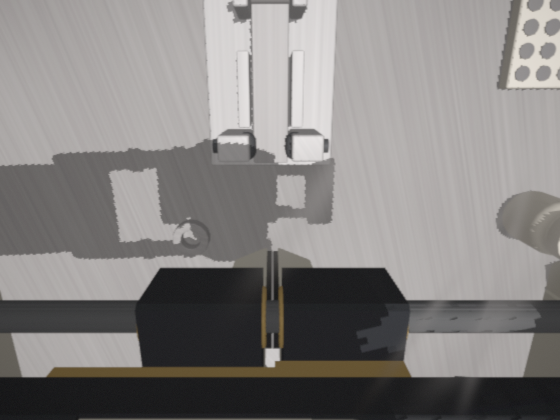

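The strap lies level between the cheeks at about (272,100), with angle 0.00 and its face at 59.1 mm. The post stands in the socket with its top at 100 mm, and the robot is clear of everything.

```bash
python3 -c "
from cell import ticket
print(ticket.hand_in())"
```

```text
the job is handed in; nothing more can be done
None
```

The job is done and handed in at about 18 s: the post stands upright in the socket, and the strap is snapped fully home (angle 0.00, highest measured pressing force about 17 N), with the robot clear of everything.

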